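# Load battery packs into a carrier and lock them in

## Robot

A 7-joint arm with a two-finger parallel gripper is mounted at the origin on the work surface. World frame = base frame: x ahead of the robot, y to its left, z up, the work surface at z = 0. Lengths are in m, angles in rad, forces in N, time in s.
With the tool pointing down it reaches from about 0.4 to 0.875 m from the base axis. Payload 19.3 kg.
Tool frame: the origin (TCP) lies at the very end of the fingers, on their centre line; the grasp point (between the pads) lies bot.pinch_z behind it (bot.pinch_z is the distance from the TCP to the grasp point, in m); z points along the fingers, y is the line along which they close (so a half turn about z gives the same grasp; the last joint's range is limited). The gripper opens to 85 mm and grips with 20 to 120 N. Pads are 22 mm wide; open, the fingers measure 114 mm over their backs; the gripper's body (76 mm by 85 mm) begins 54 mm behind the grasp point. The pads swing forward as they close: fully open they stand 13 mm farther back than shut.
Start: joints at [1.242, 0.521, -0.036, 1.599, 0.021, 1.021, -0.113], TCP at [0.16, -0.604, 0.231] pointing down, gripper open.
Joint ranges: [-2.91, 2.91], [-0.3, 2.13], [-1.5, 1.42], [0.17, 2.43], [-1.26, 4.41], [0.16, 1.93], [-2.52, 2.52]. Speed limits (rad/s): [1.89, 1.89, 2.39, 2.39, 3.01, 3.01, 3.01].

## Interface

Orientations are given as [roll, pitch, yaw] about the fixed x, y, z axes, in that order (R = Rz(yaw) Ry(pitch) Rx(roll)).
In Python, from workcell import bot, grab_frame, ticket gives the robot as it stands.
- The arm moves only by the tool arm_command, never from a script. Its argument "commands" is a list of rows, each a list of 3 entries, a list of its own where there are three numbers: the shift along the world's x, y, z in mm, then the turn about the world's z in rad, then the gripper command: -1 is fully open, 1 is shut, values between are in proportion. In form: [[[tx, ty, tz], roll, fingers], ...]. A call has 1 to 20 rows; each row shifts and turns the commanded pose from where the row before left it; what a row does not reach is not made up. A row lasts 1/10 s, in which the tool goes at most 50 mm and 8.59 degrees, less where a joint would pass 70% of its speed; a pose out of reach is approached as far as the arm can. A call with a gripper value outside its range is refused whole. The fingers move at their own pace and stop on an object; "newtons" is the grip in N (left out, the last holds). Time passes only in rows, so rows that do not move let the fingers close. It gives the time, the measured TCP pose, the force, the opening and the grip force at its end, in the units of the state.
- bot.observe(): the state, without advancing time (a new reading comes with each control period).
- grab_frame(name): name is "scene" or "top"; returns a dict with "image" (480x640x3 uint8, red, green, blue), "vertical_fov" (degrees; the focal length in pixels is half the picture's height over the tangent of half this angle, whatever the lens; pixels are square), "cx", "cy" (the principal point, pixels), "R" (3x3) and "t" (3): a world point X has camera coordinates R X + t. Camera axes: x right, y down, z forward; pixel columns grow to the right and rows downward; lengths in m; the calibration is good to about 2 mm. A picture is of the moment at which its call begins. There is no depth.
- ticket.job_done(): hands the job in; it is judged then, once.
The state is a dict: "clock": time; "qpos": joint angles; "qd": joint speeds; "joint_efforts": joint torques, N m; "position": TCP position; "tool_rot": TCP orientation; "force": force on the tool from outside, world axes, zero at the start; "moment": the same for the moment, N m; "grip_width": finger opening in m; "finger_force": force on a finger pad.
Only numpy, scipy, OpenCV 4.12 (cv2) and the standard library are available. Lean on these libraries where they do the work, as an engineer would, in place of code of your own. Each camera call takes 0.05 s, during which the arm holds its last target. There are 200 camera calls.

## Task

Put every small blue battery pack lying on the black mat flat into a lane of the dark steel carrier, one to a lane, handling them gently: never squeeze a pack with more than 30 N. When they are all in, slide the steel locking rod over them through both yellow eyelets, entering from the robot's right, until its red handle is up against the first eyelet, then turn the red wing nut on the carrier clockwise (seen from above) until it stops. Leave the grey pack, the big packs standing at the back and everything else on the bench where it is.

Things in the scene. Friction and masses are not known exactly. Their poses are not given: they have to be found in the camera images.
- cradle: the carrier, a dark steel plate 150 mm (its x) by 240 mm (its y), 6 mm thick, fixed to the bench, placed and turned a little differently each time; origin at the centre of its underside, z up. Three open lanes lie along its x, centred at y = -72, 0, +72 mm; two yellow eyelet posts stand at its y ends; a 10 mm thick flange beyond its +y end carries the red wing nut.
- lane0 (a point): middle of the floor (6 mm above the bench) of the lane nearest eye_in; a loaded pack's centre comes 20 mm above this. Axes as the carrier's. The lane, 122 x 52 mm, lies between end bars 22 mm high at x = +-61 mm and black corner ribs 18 mm high at |x| = 45 to 61 mm only; elsewhere the sides are open, so fingers fit between neighbouring packs (32 mm gap).
- lane1 (a point): the same for the middle lane
- lane2 (a point): the same for the last lane
- eye_in (a point): centre of the entry eyelet (carrier's -y side, to the robot's right), 62 mm above the bench: a 23 mm hole, slightly chamfered, its axis along the carrier's y, in a post 44 mm wide, 12 mm thick (y) and 84 mm high at carrier x = +34, y = -114 mm. Axes as the carrier's. A rod in it clears the packs by about 10 mm.
- eye_out (a point): centre of the second eyelet, the same, 228 mm further along the carrier's +y
- rod: the locking rod, 322 mm long, 0.09 kg: a square red handle 60 mm long and 22 mm across, then a 12 mm steel shaft with a round end along its +x; origin under the handle's centre, on the underside. Lies on the bench near the robot, shaft pointing to the robot's left (+y), tip drooped to the bench; balance point about 80 mm from the handle's centre.
- rod_grip (a point): centre of the handle, on the shaft's axis; the handle's front face is 30 mm further towards the tip. Fully home it is 36 mm before eye_in and the tip 28 mm beyond eye_out.
- rod_tip (a point): the tip of the rod, on its axis, 292 mm from rod_grip
- nut (a joint): turn of the captive wing nut (rad): starts loose at 0 to 0.5, grows clockwise seen from above, stops at 5.6 (tight), most of a full turn, so it takes several grasps. It does not rise or sink, turns stiffly with about 0.05 N m and stays where it is left.
- nut_grip (a point): middle of the wing nut's red wing, a bar 60 mm long (point's x), 12 mm thick (point's y), 26 mm high, 40 mm above the bench; vertical axis of turning through this point. The point turns with the nut; the wing's top is 53 mm and its underside 27 mm above the bench.
- pack0: battery pack in blue shrink wrap with white end caps, a block 110 mm long (its x) and 40 x 40 mm in section, 0.25 to 0.45 kg; origin at the centre of the block. Any long side may be down. Lies on the black mat to the right, or is absent. Delicate: never squeeze it with more than 30 N a finger (60 N from both together), nor come down hard on it; 10 to 15 N is enough to carry it.
- pack1: as pack0
- pack2: as pack0
- pack3: as pack0
- grey_pack: a pack of the same size in grey wrap, set aside: leave it alone
- tape: roll of orange tape, 80 mm across, 24 mm high, on the bench: leave it alone
- driver: screwdriver on the bench: leave it alone
- glue: glue bottle, 44 mm across, 100 mm high: leave it alone
- plugs: small black tray 90 x 70 x 30 mm with yellow plugs: leave it alone
- meter: yellow multimeter 140 x 75 x 38 mm: leave it alone

How it is judged:
By the outcome, as a careful person would: the job done as asked, in the order asked, and still so for the second after the job is handed in, with the robot touching nothing.
Of pack0, pack1, pack2, pack3 only 2 to 3 are there at a start; the rules pass over those that are not, and their reading is None.
At some moment in a run one of pack0, pack1, pack2, pack3, rod may be knocked a few centimetres aside while the robot is not near it.
Once in a run the grip may slacken for a moment while it holds something.
It also fails if it takes over 210 s, if anything falls off the work surface, if the arm or the gripper's body presses on something with over 40 N, if the wrist force passes 120 N, or if a joint passes its speed limit or range.

## Working session

There is one attempt and no reset: what is moved stays moved. The work goes in short steps, Python scripts to look and compute and a tool call to move; the robot and the scene stay as the last step left them, time stands still between calls to the robot, and variables do not carry over. Pictures are saved under pics/ and viewed, at most 14 in all, crops included, and the job is handed in when it is done.

Besides the shell and the picture viewer there is one more tool, called as name(argument=value, ...) on one line, values as JSON. arm_command: Moves the arm, as the interface text tells. Its arguments: {"type":"object","properties":{"commands":{"type":"array"},"newtons":{"type":"number"}},"required":["commands"]}

```bash
ls; mkdir -p pics; python3 - <<'E'
from workcell import bot, grab_frame
import cv2
print(bot.pinch_z); s=bot.observe(); print(s)
for n in("scene","top"):
    f=grab_frame(n); cv2.imwrite(f"pics/{n}0.png",f["image"][:,:,::-1]); print(n,f["vertical_fov"],f["cx"],f["cy"],f["R"],f["t"])
E
```

```text
pics
0.0187
{'clock': 0.0, 'qpos': array([ 1.24179547,  0.52201763, -0.03628736,  1.60004307,  0.02118619,
        1.02108517, -0.11278949]), 'qd': array([ 3.32705632e-04,  9.85653113e-04, -1.18601559e-03,  6.50277382e-04,
        3.30967925e-04,  1.01313757e-03,  3.29678302e-05]), 'joint_efforts': array([ 2.51531965e-03, -9.27083302e+01,  1.98187485e+00, -3.69922006e+01,
        1.79535424e-02,  8.39207845e-03, -3.60902288e-05]), 'position': array([ 0.15980389, -0.60385769,  0.23071137]), 'tool_rot': array([-3.14042755e+00,  9.23674424e-05,  2.58760134e-01]), 'force': array([-0.12736029, -0.70511028,  0.42569834]), 'moment': array([ 0.01566184,  0.00129931, -0.0031859 ]), 'finger_force': 0.0, 'grip_width': 0.08516501649727894}
scene 50.01611971621707 317.8486735417518 232.38230323430622 [[-0.408926    0.91255377  0.00501455]
 [ 0.67071418  0.3042719  -0.67643262]
 [-0.61880693 -0.27324755 -0.73648745]] [ 0.27030597 -0.27728831  1.83228151]
top 47.740266776561995 312.30862239777974 234.10631770804818 [[ 0.00904216 -0.99954703 -0.02870506]
 [-0.98411426 -0.00380522 -0.17749549]
 [ 0.17730586  0.029854   -0.98370289]] [-0.06230867  0.55131176  1.21648983]
```

View pics/top0.png

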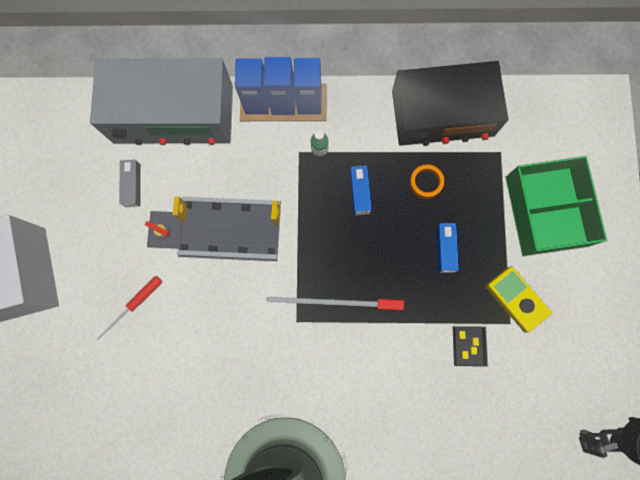

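View pics/scene0.png

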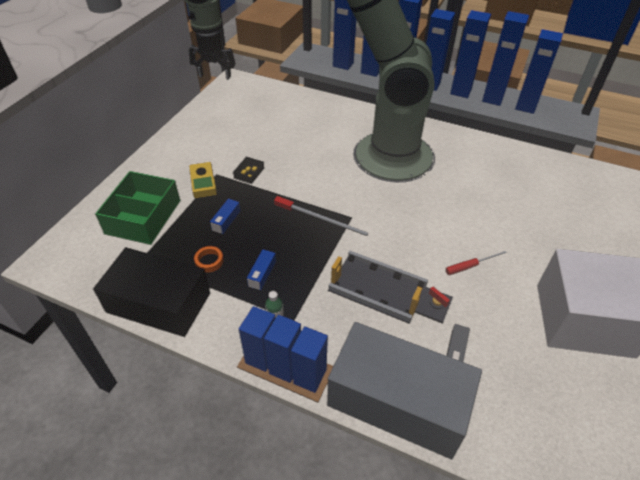

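The top picture shows two blue packs on the mat at (361,190) and (449,248). The rod handle is at (391,304) with its tip at (268,299). The carrier is near (229,229), its eyelets at (276,211) and (179,208), and the nut wing is at (157,229). I'll fit box models to the colour masks.

```bash
cat > h.py <<'E'
import numpy as np, cv2
from scipy.optimize import minimize
from workcell import bot, grab_frame
def K(f):
    F=240/np.tan(np.radians(f["vertical_fov"])/2); return np.array([[F,0,f["cx"]],[0,F,f["cy"]],[0,0,1]])
def proj(f,P):
    c=np.atleast_2d(P)@np.array(f["R"]).T+f["t"]; u=c@K(f).T; return u[:,:2]/u[:,2:]
def unproj(f,uv,z):
    R=np.array(f["R"]); c=-R.T@f["t"]; d=R.T@np.linalg.inv(K(f))@[uv[0],uv[1],1]; return c+d*(z-c[2])/d[2]
def box(x,y,yaw,cx,cy,z0,z1,lx,ly):
    c,s=np.cos(yaw),np.sin(yaw)
    return np.array([[x+c*a-s*b,y+s*a+c*b,z] for a in(cx-lx/2,cx+lx/2) for b in(cy-ly/2,cy+ly/2) for z in(z0,z1)])
S=4
def render(f,boxes):
    m=np.zeros((480*S,640*S),np.uint8)
    for b in boxes:
        h=cv2.convexHull(((proj(f,b)+.5)*S-.5).astype(np.float32)); cv2.fillConvexPoly(m,np.round(h).astype(np.int32),255)
    return cv2.resize(m,(640,480),interpolation=cv2.INTER_AREA)/255.
def fit(views,boxf,p0,step=(.01,.01,.1)):
    """views: list of (frame, mask); boxf(p)->list of boxes; best overlap"""
    def cost(p): return sum(np.abs(render(f,boxf(p))-m).sum()/m.sum() for f,m in views)
    p=np.array(p0,float)
    for k in (1,.3,.1):
        sim=np.vstack([p]+[p+np.eye(len(p))[i]*step[i]*k for i in range(len(p))])
        p=minimize(cost,p,method="Nelder-Mead",options=dict(initial_simplex=sim,xatol=1e-4,fatol=1e-4)).x
    return p,cost(p)
def hsv(f): return cv2.cvtColor(f["image"],cv2.COLOR_RGB2HSV)
def near(f,m,P,r):
    """keep the mask within r px of the world point P"""
    c=proj(f,P)[0]; k=np.zeros((480,640),np.uint8); cv2.circle(k,(int(c[0]),int(c[1])),r,1,-1); return (m>0)*1.*k
def blue(f): return cv2.inRange(hsv(f),(100,120,60),(125,255,255))
def yellow(f): return cv2.inRange(hsv(f),(18,120,60),(32,255,255))
def red(f): return cv2.inRange(hsv(f),(0,150,60),(6,255,255))|cv2.inRange(hsv(f),(174,150,60),(180,255,255))
def fill(m): return cv2.morphologyEx(m,cv2.MORPH_CLOSE,np.ones((7,7),np.uint8))
packbox=lambda p:[box(*p,0,0,p0z,p0z+.04,.11,.04) for p0z in(0.003,)]
postbox=lambda p:[box(*p,.034,y,.0,.084,.044,.012) for y in(-.114,.114)]
E
python3 - <<'E'
from h import *
T,C=grab_frame("top"),grab_frame("scene"); fs=(T,C)
g=lambda uv,z:unproj(T,uv,z)
for uv in((361,190),(449,248)):
    P=g(uv,.03)
    for V in (fs,(T,),(C,)):
        # pack: anything not black/dark near it
        vs=[(f,near(f,fill(blue(f)|cv2.inRange(hsv(f),(0,0,110),(180,90,255))),P,36)) for f in V]
        for z in ((0.0,.04),):
            print("pack",V is fs,fit(vs,lambda p:[box(*p,0,0,*z,.11,.04)],(P[0],P[1],0.1)),[m.sum() for _,m in vs])
P=g((229,229),.01)
for V in (fs,(T,),(C,)):
    vs=[(f,near(f,yellow(f),P+[0.034,0,.05],80)) for f in V]
    print("cradle",fit(vs,postbox,(P[0],P[1],-0.03)),[m.sum() for _,m in vs])
P=g((391,304),.011)
for V in (fs,(T,),(C,)):
    vs=[(f,near(f,red(f),P,30)) for f in V]
    print("handle(x axis=shaft)",fit(vs,lambda p:[box(*p,0,0,0,.022,.06,.022)],(P[0],P[1],1.57)),[m.sum() for _,m in vs])
print("tip",g((267,299),.006),"shaft mid",g((320,301),.009))
P=g((157,229),.04)
for V in (fs,(T,),(C,)):
    vs=[(f,near(f,red(f),P,22)) for f in V]
    print("nut",fit(vs,lambda p:[box(*p,0,0,.027,.053,.06,.012)],(P[0],P[1],1.0)),[m.sum() for _,m in vs])
for n,uv,z in(("tape",(427,181),.024),("glue",(319,145),.05),("meter",(520,300),.04),("driver",(145,293),.02),("grey",(130,183),.04),("plugs",(470,346),.03)):print(n,g(uv,z))
E
```

```text
pack True (array([ 0.66515007, -0.17346659,  0.09730279]), np.float64(0.5115487387366872)) [np.float64(861.0), np.float64(576.0)]
pack False (array([ 0.66593226, -0.17299319,  0.09313128]), np.float64(0.044007196374484754)) [np.float64(861.0)]
pack False (array([ 0.65543129, -0.17784146,  0.14174607]), np.float64(0.4185185185185185)) [np.float64(576.0)]
pack True (array([ 0.52660851, -0.37571297,  0.0172041 ]), np.float64(0.5171956988417907)) [np.float64(1027.0), np.float64(499.0)]
pack False (array([ 0.52672203, -0.37561491,  0.01277364]), np.float64(0.025530290012791876)) [np.float64(1027.0)]
pack False (array([ 0.51649489, -0.38069295,  0.09494966]), np.float64(0.44217061574128647)) [np.float64(499.0)]
cradle (array([ 0.57411723,  0.14371368, -0.01872418]), np.float64(0.9118589254411937)) [np.float64(477.0), np.float64(303.0)]
cradle (array([ 0.57497222,  0.14512473, -0.0341012 ]), np.float64(0.2803551609322975)) [np.float64(477.0)]
cradle (array([0.56531601, 0.14048134, 0.02774148]), np.float64(0.5077460687245196)) [np.float64(303.0)]
handle(x axis=shaft) (array([ 0.39281502, -0.
[... 304 characters left out ...]
735657225852)) [np.float64(108.0)]
tip [0.40289343 0.04840587 0.006     ] shaft mid [ 0.39895518 -0.07709111  0.009     ]
nut (array([0.56525636, 0.30965998, 1.04928386]), np.float64(3.0050920153007437)) [np.float64(105.0), np.float64(62.0)]
nut (array([0.56541118, 0.31027489, 1.09045249]), np.float64(0.47338935574229696)) [np.float64(105.0)]
nut (array([0.56239   , 0.30877307, 1.00586083]), np.float64(2.494813409234662)) [np.float64(62.0)]
tape [ 0.68699072 -0.33285182  0.024     ]
glue [ 0.76874588 -0.07288245  0.05      ]
meter [ 0.40287034 -0.53210587  0.04      ]
driver [0.41403892 0.33595465 0.02      ]
grey [0.67681469 0.38270344 0.04      ]
plugs [ 0.29907157 -0.41756644  0.03      ]
```

```bash
cat > ov.py <<'E'
from h import *
def crop(f,c,w,h,k,polys=()):
    im=f["image"][:,:,::-1].copy(); x,y=int(c[0]-w/2),int(c[1]-h/2)
    im=cv2.resize(im[y:y+h,x:x+w],None,fx=k,fy=k,interpolation=cv2.INTER_CUBIC)
    for P,col in polys:
        u=((proj(f,P)-[x,y]+.5)*k).astype(int); cv2.polylines(im,[u],True,col,1)
    return im
def rect(b,zi): return b[[0+zi,2+zi,6+zi,4+zi]]
E
cat > cr.py <<'E'
from ov import *; import sys
p=(0.575,.1445,-.03)
ims=[]
for n,c in(("top",(215,228)),("scene",(392,283))):
    f=grab_frame(n); pl=[]
    for b in postbox(p): pl+=[(rect(b,1),(0,255,0)),(rect(b,0),(0,255,0))]
    pl.append((rect(box(*p,0,0,0,.006,.15,.24),1),(255,255,0)))
    ims.append(crop(f,c,150,100,5,pl)[:300+200])
cv2.imwrite("pics/cr1.png",cv2.resize(np.vstack(ims),(600,800))[:, :] if 0 else cv2.resize(np.vstack(ims),(450,600)))
E
python3 cr.py
```

```text
(no output)
```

View pics/cr1.png

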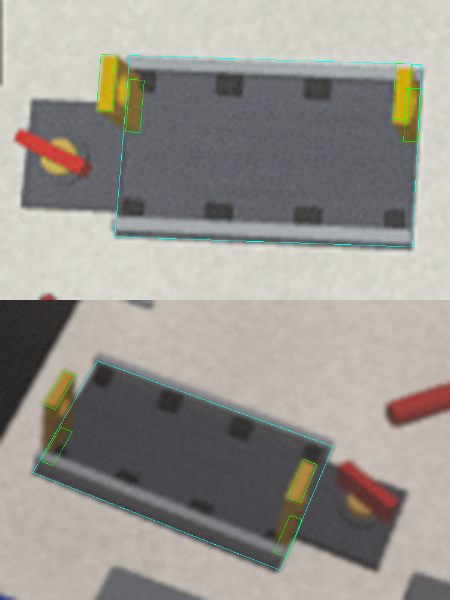

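```bash
cat > cfit.py <<'E'
from h import *
import sys
def yl(f): return cv2.inRange(hsv(f),(14,110,35),(34,255,255))
def run(v=0):
    fs=[grab_frame("top"),grab_frame("scene")]; p=np.array((.575,.1445,-.03)); out={}
    for name,V in(("top",fs[:1]),("scene",fs[1:]),("both",fs)):
        q=p
        vs=[]
        for f in V:
            m=yl(f)
            k=render(f,[b for b in postbox(p)])>0
            k=cv2.dilate(k.astype(np.uint8),np.ones((9,9),np.uint8))
            vs.append((f,(m>0)*1.*k))
        out[name]=fit(vs,postbox,q,(.005,.005,.03)); print(name,out[name],[m.sum() for _,m in vs],[render(f,postbox(q)).sum() for f in V])
    return out
if __name__=="__main__": run()
E
python3 cfit.py; python3 - <<'E'
from h import *
f=grab_frame("top")
def edge(im,a,b):  # subpixel strongest gradients along world line
    n=400; P=np.array([np.array(a)+(np.array(b)-a)*i/n for i in range(n+1)]); u=proj(f,P).astype(np.float32)
    g=cv2.remap(cv2.cvtColor(im,cv2.COLOR_RGB2GRAY),u[:,0].reshape(1,-1),u[:,1].reshape(1,-1),cv2.INTER_LINEAR)[0].astype(float)
    return cv2.GaussianBlur(g.reshape(1,-1),(0,0),3)[0]
# y-ends of the plate, at several x ; world scan
for x in(.52,.55,.60): 
    for y0 in(.262,.026):
        g=edge(f["image"],(x,y0-.03,.006),(x,y0+.03,.006)); d=np.abs(np.gradient(g)); i=d.argmax(); print("yend x",x,"y",y0-.03+.06*i/400,round(d[i],2))
for y in(.05,.1,.15,.2,.25):
    for x0 in(.50,.65):
        g=edge(f["image"],(x0-.03,y,.006),(x0+.03,y,.006)); d=np.gradient(g); i,j=d.argmax(),d.argmin(); print("y",y,"x",x0-.03+.06*i/400,round(d[i],2),x0-.03+.06*j/400,round(d[j],2))
E
```

```text
top (array([ 0.57505297,  0.14516695, -0.03488975]), np.float64(0.1844911720344246)) [np.float64(442.0)] [np.float64(527.7254901960785)]
scene (array([0.56729702, 0.14120613, 0.0113644 ]), np.float64(0.35693492120774695)) [np.float64(326.0)] [np.float64(460.59999999999997)]
both (array([ 0.57370113,  0.14412416, -0.02702672]), np.float64(0.6372993180282968)) [np.float64(442.0), np.float64(326.0)] [np.float64(527.7254901960785), np.float64(460.59999999999997)]
yend x 0.52 y 0.2659 2.73
yend x 0.52 y 0.025849999999999998 3.68
yend x 0.55 y 0.2626 1.13
yend x 0.55 y 0.0245 4.47
yend x 0.6 y 0.2503 0.49
yend x 0.6 y 0.023149999999999997 3.77
y 0.05 x 0.49955 3.37 0.4946 -4.24
y 0.05 x 0.6323 2.25 0.67025 -0.29
y 0.1 x 0.5016499999999999 3.84 0.49624999999999997 -3.69
y 0.1 x 0.6347 3.7 0.6794 -0.29
y 0.15 x 0.5039 3.47 0.49894999999999995 -4.77
y 0.15 x 0.6371 3.49 0.6323 -0.33
y 0.2 x 0.506 3.26 0.50105 -4.53
y 0.2 x 0.63935 3.26 0.6347 -0.5
y 0.25 x 0.5081 3.02 0.50315 -4.64
y 0.25 x 0.64235 3.46 0.6218 -1.35
```

arm_command(commands=[[[31,19,-5],-0.02,-0.3],[[31,19,-5],-0.02,-0.3],[[31,19,-5],-0.02,-0.3],[[31,19,-5],-0.02,-0.3],[[31,19,-5],-0.02,-0.3],[[31,19,-5],-0.02,-0.3],[[31,19,-5],-0.02,-0.3],[[31,19,-5],-0.02,-0.3],[[31,19,-5],-0.02,-0.3],[[31,19,-5],-0.02,-0.3],[[31,19,-5],-0.02,-0.3],[[26,19,-5],-0.026,-0.3],[[0,0,0],0,-0.3],[[0,0,0],0,-0.3]], newtons=20)

```text
clock: 1.85
position: [0.5271, -0.3757, 0.171]
tool_rot: [-3.141, 0.001, 0.014]
force: [-0.4, 0.3, -0.7]
grip_width: 0.0556
finger_force: 0.0
```

```bash
cat > packs.py <<'E'
from h import *
def find(hint,r=36,f=None):
    f=f or grab_frame("top"); P=np.array([*hint,.03])
    m=near(f,fill(blue(f)|cv2.inRange(hsv(f),(0,0,110),(180,90,255))),P,r)
    return fit([(f,m)],lambda p:[box(*p,0,0,0,.042,.11,.04)],(P[0],P[1],0.05))
def st():
    s=bot.observe(); print("t",round(s["clock"],2),"pos",np.round(s["position"]*1000,1),"yaw",np.round(s["tool_rot"],3),"F",np.round(s["force"],1),"w",round(s["grip_width"],4),"ff",round(s["finger_force"],1),"q7",round(s["qpos"][6],2)); return s
if __name__=="__main__":
    st(); f=grab_frame("top"); m=(blue(f)>0)
    n,l,stt,c=cv2.connectedComponentsWithStats(m.astype(np.uint8))
    print([(int(a[4]),c[i].round(0)) for i,a in enumerate(stt) if i and a[4]>30])
E
python3 packs.py
```

```text
t 1.85 pos [ 527.1 -375.7  171. ] yaw [-3.141e+00  1.000e-03  1.400e-02] F [-0.4  0.3 -0.7] w 0.0556 ff 0.0 q7 -1.04
[(747, array([277.,  71.])), (717, array([248.,  72.])), (714, array([306.,  72.])), (742, array([360., 190.])), (619, array([445., 251.]))]
```

arm_command(commands=[[[0,0,-30],0,-0.3],[[0,0,-30],0,-0.3],[[0,0,-30],0,-0.3],[[0,0,-25],0,-0.3],[[0,0,-20],0,-0.3],[[0,0,-14],0,-0.3],[[0,0,-10],0,-0.3],[[0,0,0],0,-0.3],[[0,0,0],0,0.3],[[0,0,0],0,0.3],[[0,0,0],0,0.3],[[0,0,0],0,0.3],[[0,0,0],0,0.3]], newtons=20)

```text
clock: 3.2
position: [0.5273, -0.3765, 0.0132]
tool_rot: [3.141, -0.001, 0.013]
force: [-0.9, 0.8, 7.7]
grip_width: 0.0394
finger_force: 22.7
```

arm_command(commands=[[[0,0,15],0,0.3],[[0,0,25],0,0.3],[[0,0,35],0,0.3],[[0,0,35],0,0.3],[[0,0,20],0,0.3],[[0,0,0],0,0.3],[[0,0,0],0,0.3]])

```text
clock: 3.9
position: [0.5268, -0.3761, 0.1426]
tool_rot: [3.141, -0.0, 0.013]
force: [-0.4, 0.2, -4.0]
grip_width: 0.0395
finger_force: 21.6
```

arm_command(commands=[[[2,15,0],0,0.3],[[2,25,0],0,0.3],[[2,30,0],-0.003,0.3],[[2,30,0],-0.003,0.3],[[3,30,0],-0.003,0.3],[[3,30,0],-0.003,0.3],[[3,30,0],-0.003,0.3],[[3,30,0],-0.003,0.3],[[3,30,0],-0.003,0.3],[[3,30,0],-0.003,0.3],[[3,30,0],-0.003,0.3],[[3,30,0],-0.003,0.3],[[3,30,0],-0.003,0.3],[[3,30,0],-0.003,0.3],[[3,30,0],-0.003,0.3],[[3,30,0],-0.003,0.3],[[3,30,0],-0.003,0.3],[[2,30,0],-0.009,0.3],[[0,1,0],0,0.3],[[0,0,0],0,0.3]])

```text
clock: 5.9
position: [0.5748, 0.1459, 0.1411]
tool_rot: [3.141, 0.002, -0.039]
force: [0.6, -1.3, -3.4]
grip_width: 0.0397
finger_force: 21.6
```

```bash
python3 - <<'E'
from packs import *
from ov import *
st(); ims=[]
for n,c in(("top",(229,229)),("scene",(378,270))):
    f=grab_frame(n); ims.append(crop(f,c,160,120,4))
cv2.imwrite("pics/pk1.png",cv2.resize(np.hstack(ims),(800,300)))
E
```

```text
t 5.9 pos [574.8 145.9 141.1] yaw [ 3.141e+00  2.000e-03 -3.900e-02] F [ 0.6 -1.3 -3.4] w 0.0397 ff 21.6 q7 -1.98
```

View pics/pk1.png

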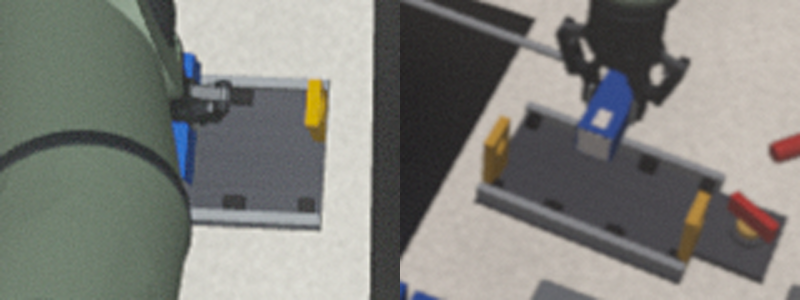

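arm_command(commands=[[[0,-1,-25],0,0.3],[[0,0,-30],0,0.3],[[0,0,-25],0,0.3],[[0,0,-15],0,0.3],[[0,0,-10],0,0.3],[[0,0,-6],0,0.3],[[0,0,-5],0,0.3],[[0,0,-3],0,0.3],[[0,0,0],0,0.3],[[0,0,0],0,0.3]])

```text
clock: 7.0
position: [0.5761, 0.1439, 0.0237]
tool_rot: [-3.141, -0.001, -0.041]
force: [0.1, 0.2, -3.5]
grip_width: 0.0393
finger_force: 21.5
```

arm_command(commands=[[[0,0,-2],0,0.3],[[0,0,-1],0,0.3],[[0,0,-1],0,0.3],[[0,0,0],0,0.3]])

```text
clock: 7.4
position: [0.576, 0.1438, 0.0193]
tool_rot: [-3.142, -0.0, -0.041]
force: [0.7, -0.4, -3.1]
grip_width: 0.0395
finger_force: 21.6
```

arm_command(commands=[[[0,0,-1],0,0.3],[[0,0,-1],0,0.3],[[0,0,0],0,0.3]])

```text
clock: 7.7
position: [0.5761, 0.1438, 0.0189]
tool_rot: [-3.141, -0.001, -0.041]
force: [-10.8, -2.2, 29.7]
grip_width: 0.0398
finger_force: 25.8
```

arm_command(commands=[[[0,0,1],0,0.3],[[0,0,0],0,-0.2],[[0,0,0],0,-0.3],[[0,0,0],0,-0.3],[[0,0,0],0,-0.3],[[0,0,15],0,-0.3],[[0,0,30],0,-0.3],[[0,0,35],0,-0.3],[[0,-20,30],0,-0.3],[[0,-30,0],0,-0.3],[[0,-30,0],0,-0.3],[[0,-30,0],0,-0.3],[[0,-30,0],0,-0.3],[[0,-30,0],0,-0.3],[[0,-30,0],0,-0.3],[[0,-30,0],0,-0.3],[[0,-30,0],0,-0.3],[[0,-30,0],0,-0.3],[[0,0,0],0,-0.3],[[0,0,0],0,-0.3]])

```text
clock: 9.7
position: [0.5759, -0.1466, 0.1291]
tool_rot: [-3.142, -0.001, -0.043]
force: [-0.1, 1.0, 0.3]
grip_width: 0.0557
finger_force: 0.0
```

```bash
python3 - <<'E'
from packs import *
st(); f=grab_frame("top")
print("loaded",find((.576,.144),30,f)); print("next",find((.666,-.173),36,f)); cv2.imwrite("pics/t2.png",f["image"][:,:,::-1])
E
```

```text
t 9.7 pos [ 575.9 -146.6  129.1] yaw [-3.142e+00 -1.000e-03 -4.300e-02] F [-0.1  1.   0.3] w 0.0557 ff 0.0 q7 -1.49
loaded (array([ 0.58610604,  0.14686833, -0.11588439]), np.float64(0.5974885789367294))
next (array([ 0.66913532, -0.20457643,  0.38128733]), np.float64(0.7469941709208083))
```

View pics/t2.png

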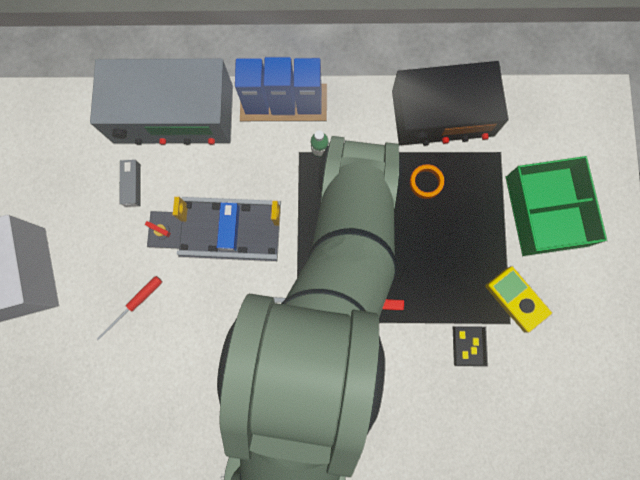

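The first pack lies straight in the middle lane, seen at (228,226). The arm hides the second pack, so I'll move clear and measure again.

arm_command(commands=[[[-10,-30,5],0,-0.3],[[-10,-30,5],0,-0.3],[[-10,-30,5],0,-0.3],[[-10,-30,5],0,-0.3],[[-10,-30,5],0,-0.3],[[-10,-30,5],0,-0.3],[[-10,-30,5],0,-0.3],[[-10,-30,5],0,-0.3],[[0,-30,0],0,-0.3],[[0,0,0],0,-0.3]])

```text
clock: 10.75
position: [0.4952, -0.4192, 0.1688]
tool_rot: [3.14, -0.0, -0.044]
force: [-0.5, 1.2, -0.6]
grip_width: 0.0551
finger_force: 0.0
```

```bash
python3 - <<'E'
from packs import *
st(); f=grab_frame("top")
m=cv2.inRange(hsv(f),(100,120,60),(125,255,255)); print(cv2.connectedComponentsWithStats(m)[3].round(),cv2.connectedComponentsWithStats(m)[2][:,4])
print("next",find((.666,-.173),36,f))
P=np.array([.3928,-.2408,.011]); vs=[(f,near(f,red(f),P,30))]
print("handle",fit(vs,lambda p:[box(*p,0,0,0,.022,.06,.022)],(P[0],P[1],1.53)),vs[0][1].sum())
E
```

```text
t 10.75 pos [ 495.2 -419.2  168.8] yaw [ 3.14  -0.    -0.044] F [-0.5  1.2 -0.6] w 0.0551 ff 0.0 q7 -1.02
[[320. 241.]
 [277.  71.]
 [248.  72.]
 [307.  72.]
 [360. 190.]
 [227. 227.]
 [370. 213.]] [303552    741    716    715    737    738      1]
next (array([ 0.66592907, -0.17280281,  0.09204071]), np.float64(0.043378372230562755))
handle (array([ 0.39277682, -0.24079729,  1.52725514]), np.float64(0.07122028298498886)) 273.0
```

arm_command(commands=[[[15,22,-3],0.012,-0.3],[[15,22,-3],0.012,-0.3],[[15,22,-3],0.012,-0.3],[[15,22,-3],0.012,-0.3],[[15,22,-3],0.012,-0.3],[[15,22,-3],0.012,-0.3],[[15,22,-3],0.012,-0.3],[[15,22,-3],0.012,-0.3],[[15,22,-3],0.012,-0.3],[[15,22,-3],0.012,-0.3],[[15,25,-3],0.014,-0.3],[[0,0,0],0,-0.3],[[0,0,0],0,-0.3]])

```text
clock: 12.1
position: [0.661, -0.1687, 0.1353]
tool_rot: [-3.141, 0.0, 0.096]
force: [-0.7, -0.7, -0.1]
grip_width: 0.0559
finger_force: 0.0
```

```bash
python3 - <<'E'
from packs import *
from ov import *
st(); f=grab_frame("scene"); cv2.imwrite("pics/s3.png",crop(f,(260,260),160,120,4,[(rect(box(.666,-.173,.092,0,0,0,.042,.11,.04),1),(0,255,0))]))
E
```

```text
t 12.1 pos [ 661.  -168.7  135.3] yaw [-3.141  0.     0.096] F [-0.7 -0.7 -0.1] w 0.0559 ff 0.0 q7 -1.35
```

View pics/s3.png

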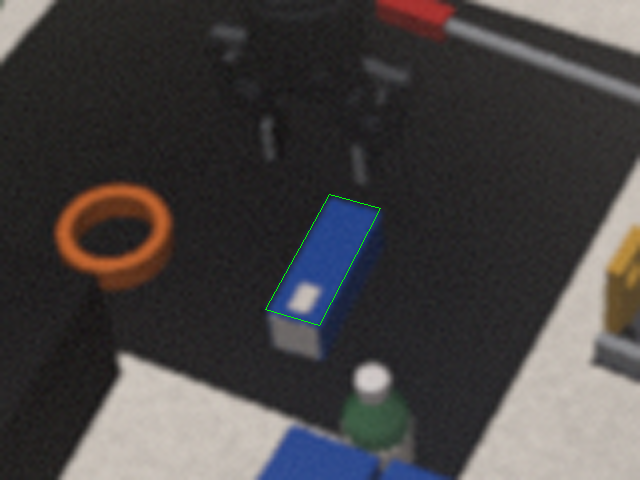

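The outline matches the second pack, so it hasn't moved. Correcting y by -4 mm and descending.

arm_command(commands=[[[0,-4,-20],0,-0.3],[[0,0,-30],0,-0.3],[[0,0,-25],0,-0.3],[[0,0,-20],0,-0.3],[[0,0,-15],0,-0.3],[[0,0,-10],0,-0.3],[[0,0,0],0,-0.3],[[0,0,0],0,0.3],[[0,0,0],0,0.3],[[0,0,0],0,0.3],[[0,0,0],0,0.3],[[0,0,0],0,0.3],[[0,0,0],0,0.3]])

```text
clock: 13.45
position: [0.6614, -0.1753, 0.0162]
tool_rot: [3.141, -0.001, 0.093]
force: [-0.7, 1.3, 7.0]
grip_width: 0.0396
finger_force: 22.4
```

arm_command(commands=[[[0,0,15],0,0.3],[[0,0,25],0,0.3],[[0,0,35],0,0.3],[[0,0,35],0,0.3],[[0,0,20],0,0.3],[[0,0,0],0,0.3],[[0,0,0],0,0.3]])

```text
clock: 14.15
position: [0.6608, -0.1752, 0.1456]
tool_rot: [3.141, -0.0, 0.093]
force: [0.5, 0.2, -2.7]
grip_width: 0.0395
finger_force: 21.3
```

arm_command(commands=[[[-5,15,0],-0.01,0.3],[[-9,24,0],-0.012,0.3],[[-9,24,0],-0.012,0.3],[[-9,24,0],-0.012,0.3],[[-9,24,0],-0.012,0.3],[[-9,24,0],-0.012,0.3],[[-9,24,0],-0.012,0.3],[[-9,24,0],-0.012,0.3],[[-9,24,0],-0.012,0.3],[[-9,24,0],-0.014,0.3],[[-7,18,0],-0.014,0.3],[[0,0,0],0,0.3],[[0,0,0],0,0.3],[[0,0,0],0,0.3]])

```text
clock: 15.55
position: [0.5677, 0.0732, 0.1448]
tool_rot: [3.141, 0.001, -0.042]
force: [0.5, -1.0, -2.5]
grip_width: 0.0398
finger_force: 21.3
```

```bash
python3 - <<'E'
from packs import *
from ov import *
s=st(); f=grab_frame("scene"); 
c=np.cos(-.041);sn=np.sin(-.041)
b=box(.572,.0723,-.041,0,0,.126,.166,.11,.04)
cv2.imwrite("pics/s4.png",crop(f,(370,250),160,120,4,[(rect(box(.572,.0733,-.041,0,0,.130,.172,.11,.04),1),(0,255,0))]))
E
```

```text
t 15.55 pos [567.7  73.2 144.8] yaw [ 3.141e+00  1.000e-03 -4.200e-02] F [ 0.5 -1.  -2.5] w 0.0398 ff 21.3 q7 -1.87
```

View pics/s4.png

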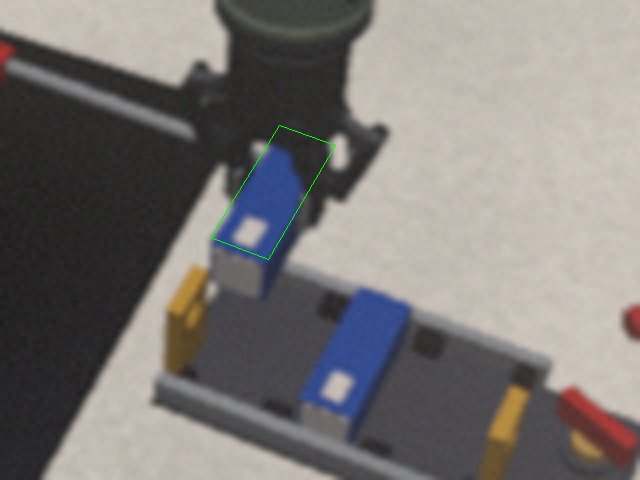

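The second pack is held level over lane0 and matches the predicted outline. Lowering it now.

arm_command(commands=[[[0,1,-25],0,0.3],[[0,0,-30],0,0.3],[[0,0,-25],0,0.3],[[0,0,-15],0,0.3],[[0,0,-10],0,0.3],[[0,0,-6],0,0.3],[[0,0,-5],0,0.3],[[0,0,-3],0,0.3],[[0,0,0],0,0.3],[[0,0,0],0,0.3]])

```text
clock: 16.6
position: [0.5682, 0.0749, 0.0267]
tool_rot: [-3.141, -0.001, -0.041]
force: [-0.3, -0.2, -2.3]
grip_width: 0.0394
finger_force: 21.2
```

arm_command(commands=[[[0,0,-1],0,0.3],[[0,0,-1],0,0.3],[[0,0,0],0,0.3]])

```text
clock: 16.9
position: [0.5679, 0.0748, 0.0243]
tool_rot: [-3.142, -0.0, -0.041]
force: [0.9, -0.2, -2.0]
grip_width: 0.0398
finger_force: 21.2
```

arm_command(commands=[[[0,0,-1],0,0.3],[[0,0,-1],0,0.3],[[0,0,0],0,0.3],[[0,0,0],0,-0.1],[[0,0,0],0,-0.2],[[0,0,0],0,-0.2],[[0,0,0],0,-0.2],[[0,0,10],0,-0.2],[[0,0,25],0,-0.2],[[0,0,35],0,-0.2],[[0,0,35],0,-0.2],[[-5,-10,20],0,-0.2],[[-10,-25,0],0.05,-0.2],[[-10,-25,0],0.05,-0.2],[[-10,-25,0],0.05,-0.2],[[-10,-25,0],0.05,-0.2],[[-10,-25,0],0.05,-0.2],[[-10,-25,0],0.05,-0.2],[[-10,-25,0],0.05,-0.2],[[0,0,0],0,-0.2]])

```text
clock: 18.9
position: [0.4916, -0.1137, 0.148]
tool_rot: [3.14, 0.001, 0.306]
force: [-0.0, -0.0, 0.7]
grip_width: 0.0513
finger_force: 0.0
```

arm_command(commands=[[[0,-28,5],0.08,-0.2],[[0,-28,5],0.08,-0.2],[[0,-28,5],0.08,-0.2],[[0,-28,5],0.08,-0.2],[[0,-28,5],0.08,-0.2],[[0,-28,5],0.08,-0.2],[[0,-28,5],0.08,-0.2],[[0,-28,5],0.08,-0.2],[[0,-28,5],0.08,-0.2],[[0,-28,0],0.08,-0.2],[[0,0,0],0.08,-0.2],[[0,0,0],0.08,-0.2],[[0,0,0],0,-0.2]])

```text
clock: 20.2
position: [0.4931, -0.39, 0.1928]
tool_rot: [3.141, -0.0, 1.27]
force: [-0.1, 0.6, 0.1]
grip_width: 0.0514
finger_force: 0.0
```

```bash
python3 - <<'E'
from packs import *
st(); f=grab_frame("top"); cv2.imwrite("pics/t5.png",f["image"][:,:,::-1])
P=np.array([.3928,-.2408,.011]); vs=[(f,near(f,red(f),P,30))]
print("handle",fit(vs,lambda p:[box(*p,0,0,0,.022,.06,.022)],(P[0],P[1],1.53)),vs[0][1].sum())
E
```

```text
t 20.2 pos [ 493.1 -390.   192.8] yaw [ 3.141 -0.     1.27 ] F [-0.1  0.6  0.1] w 0.0514 ff 0.0 q7 0.1
handle (array([ 0.39280891, -0.24079958,  1.52625242]), np.float64(0.07202614379084966)) 270.0
```

View pics/t5.png

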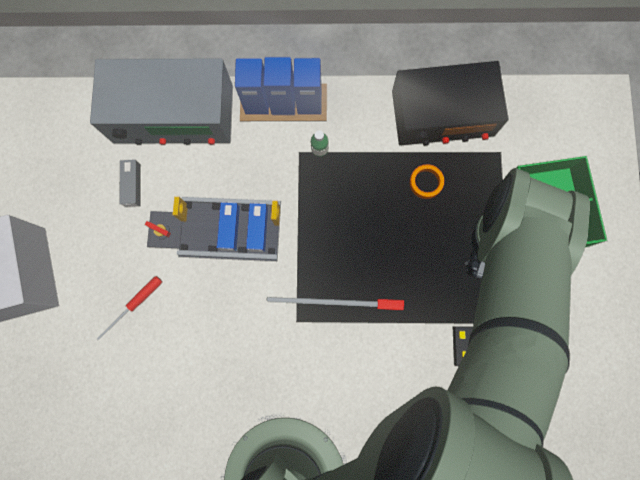

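Both packs sit in the lanes, at (228,226) and (257,226), and the rod hasn't moved. Going for its handle next.

arm_command(commands=[[[-12,19,-8],0.033,-0.2],[[-12,19,-8],0.033,-0.2],[[-12,19,-8],0.033,-0.2],[[-12,19,-8],0.033,-0.2],[[-13,20,-8],0.033,-0.2],[[-13,20,-8],0.033,-0.2],[[-13,20,-8],0.033,-0.2],[[-13,21,-8],0.034,-0.2],[[0,0,0],0,-0.2],[[0,0,0],0,-0.2],[[0,0,0],0,-0.2]])

```text
clock: 21.35
position: [0.3936, -0.2337, 0.1287]
tool_rot: [3.141, 0.001, 1.532]
force: [-0.3, 0.6, 0.1]
grip_width: 0.0512
finger_force: 0.0
```

arm_command(commands=[[[0,0,-25],0,-0.2],[[0,0,-30],0,-0.2],[[0,0,-25],0,-0.2],[[0,0,-20],0,-0.2],[[0,0,-12],0,-0.2],[[0,0,-8],0,-0.2],[[0,0,-4],0,-0.2],[[0,0,0],0,-0.2],[[0,0,0],0,0.7],[[0,0,0],0,0.7],[[0,0,0],0,0.7],[[0,0,0],0,0.7],[[0,0,0],0,0.7],[[0,0,0],0,0.7]], newtons=80)

```text
clock: 22.75
position: [0.3933, -0.2335, 0.005]
tool_rot: [3.14, 0.001, 1.534]
force: [-0.2, 1.3, 9.6]
grip_width: 0.0203
finger_force: 78.7
```

arm_command(commands=[[[0,0,8],0,0.7],[[0,0,15],0,0.7],[[0,0,20],0,0.7],[[0,-10,12],0,0.7],[[5,-20,0],0,0.7],[[15,-20,0],0,0.7],[[22,-8,0],0,0.7],[[22,0,0],0,0.7],[[22,0,0],0,0.7],[[22,0,0],0,0.7],[[22,0,0],0,0.7],[[22,0,0],0,0.7],[[22,0,0],0,0.7],[[15,0,0],0,0.7],[[8,0,0],-0.005,0.7],[[0,0,0],0,0.7],[[0,0,0],0,0.7],[[0,0,0],0,0.7]])

```text
clock: 24.55
position: [0.5891, -0.2915, 0.0594]
tool_rot: [-3.141, 0.0, 1.528]
force: [0.6, -0.4, -1.0]
grip_width: 0.0202
finger_force: 78.4
```

```bash
python3 - <<'E'
from packs import *
from ov import *
s=st(); T=grab_frame("top"); C=grab_frame("scene")
p=s["position"]; print("pred tip uv", proj(T,[p[0]+.012,p[1]+.284,p[2]+.0065]),proj(C,[p[0]+.012,p[1]+.284,p[2]+.0065]))
tip=np.array([.603,.0,.08]); 
a=crop(T,proj(T,tip)[0],100,75,8); b=crop(C,proj(C,tip)[0],100,75,8)
cv2.imwrite("pics/r6.png",cv2.resize(np.hstack([a,b]),(800,300))); print(proj(T,tip),proj(C,tip))
E
```

```text
t 24.55 pos [ 589.1 -291.5   59.4] yaw [-3.141  0.     1.528] F [ 0.6 -0.4 -1. ] w 0.0202 ff 78.4 q7 0.05
pred tip uv [[290.21922663 211.73873359]] [[324.38787756 261.11489496]]
[[286.53418691 209.57103827]] [[326.71298982 259.21903548]]
```

View pics/r6.png

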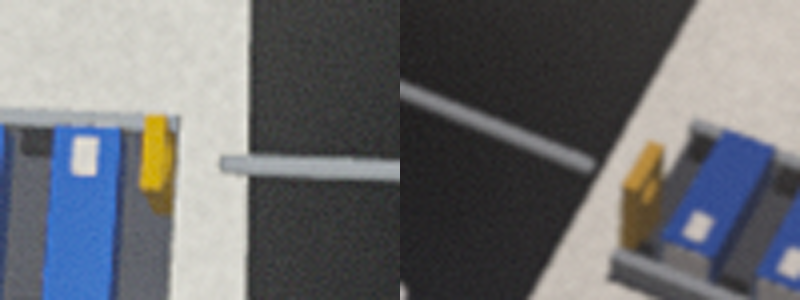

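```bash
cat > rod.py <<'E'
from packs import *
from scipy.optimize import least_squares
def rodline(ys,yaw=1.53,dz=.0065,verbose=1):
    """rod axis (x,z at the given y's mean, slopes) from both views against the dark mat"""
    s=bot.observe(); p=s["position"]; fs=[grab_frame("top"),grab_frame("scene")]; obs=[]
    for f in fs:
        g=cv2.cvtColor(f["image"],cv2.COLOR_RGB2GRAY).astype(np.float32)
        for y in ys:
            P=np.array([p[0]+(y-p[1])/np.tan(yaw),y,p[2]+dz]); d=proj(f,P+[.0,.005,0])[0]-proj(f,P)[0]; n=np.array([-d[1],d[0]])/np.hypot(*d)
            t=np.arange(-9,9.01,.25); q=(proj(f,P)[0]+t[:,None]*n).astype(np.float32)
            v=cv2.remap(g,q[None,:,0],q[None,:,1],cv2.INTER_LINEAR)[0]; w=np.clip(v-np.median(v)-25,0,None)
            if w.sum()>0: obs.append((f,y,proj(f,P)[0]+n*(w@t)/w.sum(),n))
    ym=np.mean(ys)
    r=lambda a:[(proj(f,[a[0]+a[1]*(y-ym),y,a[2]+a[3]*(y-ym)])[0]-u)@n for f,y,u,n in obs]
    o=least_squares(r,[p[0],.04,p[2]+dz,0],loss="soft_l1",f_scale=.2)
    if verbose: print("N",len(obs),"x,z at y=%.3f:"%ym,o.x[[0,2]].round(4),"slopes dx,dz",o.x[[1,3]].round(4),"rms px",np.sqrt(np.mean(np.square(r(o.x)))).round(2)); st()
    return o.x,ym
if __name__=="__main__":
    a,ym=rodline(np.arange(-.22,-.05,.01))
    for y in(-.0075,.0289): print("axis at y",y,a[0]+a[1]*(y-ym),a[2]+a[3]*(y-ym))
    print("at tool",a[0]+a[1]*(-.2915-ym),a[2]+a[3]*(-.2915-ym))
E
python3 rod.py
python3 - <<'E'
from h import *
import cfit
# eyelet posts singly, x,y free, yaw fixed; front-camera masks
fs=[grab_frame("top"),grab_frame("scene")]
for nm,y in(("in",-.114),("out",.114)):
    c=np.array([.575+.034+.041*y,.1443-.0014+y])
    bx=lambda p:[box(p[0],p[1],-.041,0,0,p[2] if 0 else .006,.084,.044,.012)]
    for lab,V in(("top",fs[:1]),("scene",fs[1:])):
        vs=[]
        for f in V:
            k=cv2.dilate((render(f,bx(c))>0).astype(np.uint8),np.ones((7,7),np.uint8)); vs.append((f,(cfit.yl(f)>0)*1.*k))
        print(nm,lab,c.round(4),fit(vs,bx,c,(.004,.004)))
E
```

```text
N 34 x,z at y=-0.140: [0.5956 0.063 ] slopes dx,dz [ 0.0427 -0.0208] rms px 0.05
t 24.75 pos [ 589.6 -291.4   59.4] yaw [-3.141  0.     1.529] F [-0.4 -0.2 -0.6] w 0.0201 ff 78.4 q7 0.05
axis at y -0.0075 0.6012141805163737 0.06027199021460659
axis at y 0.0289 0.6027668249504494 0.05951529214377059
at tool 0.5891001415252332 0.06617589823981049
in top [0.6043 0.0289] (array([0.6039594 , 0.03009492]), np.float64(0.14595725930821768))
in scene [0.6043 0.0289] (array([0.600951, 0.02885 ]), np.float64(0.43315721498180104))
out top [0.6137 0.2569] (array([0.61363579, 0.25747552]), np.float64(0.1534332364124357))
out scene [0.6137 0.2569] (array([0.60578962, 0.25601875]), np.float64(0.28261093911248714))
```

The fit puts the rod axis about 1.5 mm left in x and 1.5 mm low at the eyelet, and already parallel to the eyelets. I'll correct that and enter the first eyelet slowly.

arm_command(commands=[[[1.5,0,1],0,0.7],[[0,0,0],0,0.7],[[0.5,12,0],0,0.7],[[0.5,12,0],0,0.7],[[0.5,12,0],0,0.7],[[0.5,12,0],0,0.7],[[0.5,12,0],0,0.7],[[0,0,0],0,0.7],[[0,0,0],0,0.7]])

```text
clock: 25.75
position: [0.594, -0.2311, 0.0604]
tool_rot: [3.142, 0.0, 1.529]
force: [-0.2, -0.5, -1.7]
grip_width: 0.0201
finger_force: 78.4
```

```bash
python3 - <<'E'
from rod import *
a,ym=rodline(np.arange(-.17,-.05,.01))
for y in(.0289,.0525,.2569): print("axis at y",y,a[0]+a[1]*(y-ym),a[2]+a[3]*(y-ym))
E
```

```text
N 24 x,z at y=-0.115: [0.5986 0.0647] slopes dx,dz [ 0.0413 -0.0224] rms px 0.05
t 25.85 pos [ 593.8 -231.9   60.3] yaw [-3.142  0.     1.528] F [ 0.8 -1.5 -0.8] w 0.0204 ff 78.4 q7 -0.04
axis at y 0.0289 0.6045261608275009 0.06144147191781207
axis at y 0.0525 0.6055013185436394 0.06091243301791602
axis at y 0.2569 0.6139471760512123 0.05633041813915535
```

arm_command(commands=[[[0.6,15,0],0,0.7],[[0.6,15,0],0,0.7],[[0.6,15,0],0,0.7],[[0.6,15,0],0,0.7],[[0.6,15,0],0,0.7],[[0.6,15,0],0,0.7],[[0.6,15,0],0,0.7],[[0.6,15,0],0,0.7],[[0.6,15,0],0,0.7],[[0.6,15,0],0,0.7],[[0.6,15,0],0,0.7],[[0,0,0],0,0.7],[[0,0,0],0,0.7]])

```text
clock: 27.15
position: [0.6006, -0.066, 0.0603]
tool_rot: [-3.142, 0.0, 1.529]
force: [-0.1, -0.2, -2.0]
grip_width: 0.0201
finger_force: 78.4
```

```bash
python3 - <<'E'
from packs import *
from ov import *
s=st(); T=grab_frame("top"); C=grab_frame("scene")
a=crop(T,(225,218),130,98,6); b=crop(C,(385,275),130,98,6)
cv2.imwrite("pics/r7.png",cv2.resize(np.hstack([a,b]),(800,300)))
E
```

```text
t 27.15 pos [600.6 -66.   60.3] yaw [-3.142  0.     1.529] F [-0.1 -0.2 -2. ] w 0.0201 ff 78.4 q7 -0.32
```

View pics/r7.png

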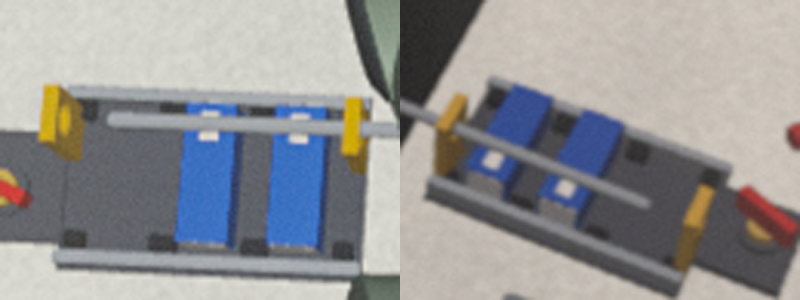

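The rod is through the first eyelet and over both packs. Its tip is about 30 mm short of the second eyelet and aimed at the hole. Continuing.

arm_command(commands=[[[0.4,10,0],0,0.7],[[0.4,10,0],0,0.7],[[0.4,10,0],0,0.7],[[0.4,10,0],0,0.7],[[0.2,5,0],0,0.7],[[0,0,0],0,0.7]])

```text
clock: 27.85
position: [0.6024, -0.02, 0.0603]
tool_rot: [3.142, -0.0, 1.53]
force: [0.9, -0.5, -1.7]
grip_width: 0.0204
finger_force: 78.4
```

arm_command(commands=[[[0.3,7,-0.4],0,0.7],[[0.3,7,-0.4],0,0.7],[[0.1,3,0],0,0.7],[[0,0,0],0,0.7]])

```text
clock: 28.25
position: [0.603, -0.0035, 0.0595]
tool_rot: [-3.142, -0.0, 1.529]
force: [0.1, -0.1, -0.7]
grip_width: 0.02
finger_force: 78.4
```

arm_command(commands=[[[0.1,2,0],0,0.7],[[0.1,1.5,0],0,0.7],[[0,0,0],0,0.7]])

```text
clock: 28.55
position: [0.6033, -0.0006, 0.0595]
tool_rot: [3.142, -0.0, 1.529]
force: [0.8, -0.4, -0.6]
grip_width: 0.0201
finger_force: 78.4
```

arm_command(commands=[[[0,1,0],0,0.7],[[0,1,0],0,0.7],[[0,0,0],0,0.7]])

```text
clock: 28.85
position: [0.6032, -0.0002, 0.0595]
tool_rot: [-3.141, 0.002, 1.528]
force: [-0.1, -7.3, -0.5]
grip_width: 0.0202
finger_force: 78.5
```

arm_command(commands=[[[0,0.5,0],0,0.7],[[0,0,-2],0,0.7],[[0,0,-2],0,0.7],[[0,0,-1],0,0.7],[[0,0,0],0,0.7]])

```text
clock: 29.35
position: [0.6035, -0.0, 0.0546]
tool_rot: [3.141, 0.002, 1.527]
force: [0.2, -9.0, 1.1]
grip_width: 0.02
finger_force: 78.7
```

arm_command(commands=[[[0,0,-1],0,0.7],[[0,0,-1],0,0.7],[[0,0,0],0,0.7],[[0,0,0],0,0.4],[[0,0,0],0,0.1],[[0,0,0],0,-0.1],[[0,0,0],0,-0.1],[[0,0,0],0,-0.1],[[0,0,10],0,-0.1],[[0,0,25],0,-0.1],[[0,0,35],0,-0.1],[[0,0,35],0,-0.1],[[0,0,20],0,-0.1],[[-20,-20,0],0,-0.1],[[-30,-30,0],0,-0.1],[[-30,-30,0],0,-0.1],[[-30,-30,0],0,-0.1],[[-30,-30,0],0,-0.1],[[0,0,0],0,-0.1]])

```text
clock: 31.25
position: [0.4596, -0.1423, 0.1781]
tool_rot: [-3.14, 0.002, 1.523]
force: [0.8, 0.7, 0.5]
grip_width: 0.0467
finger_force: 0.0
```

```bash
python3 - <<'E'
from packs import *
from ov import *
s=st(); T=grab_frame("top"); C=grab_frame("scene")
a=crop(T,(225,218),160,120,5); b=crop(C,(385,275),160,120,5)
cv2.imwrite("pics/r8.png",cv2.resize(np.hstack([a,b]),(800,300)))
# nut wing in the carrier frame: fit yaw with red mask
P=np.array([.5654,.310,.04]); 
def wide(f): return cv2.inRange(hsv(f),(0,110,50),(8,255,255))|cv2.inRange(hsv(f),(172,110,50),(180,255,255))
for nm,V in(("top",[T]),("scene",[C]),("both",[T,C])):
    vs=[(f,near(f,wide(f),P,20)) for f in V]
    print(nm,fit(vs,lambda p:[box(*p,0,0,.027,.053,.06,.012)],(P[0],P[1],1.0),(.006,.006,.3)),[m.sum() for _,m in vs])
E
```

```text
t 31.25 pos [ 459.6 -142.3  178.1] yaw [-3.140e+00  2.000e-03  1.523e+00] F [0.8 0.7 0.5] w 0.0467 ff 0.0 q7 -0.08
top (array([0.56581332, 0.3102146 , 1.09465542]), np.float64(0.24044117647058827)) [np.float64(128.0)]
scene (array([0.56555478, 0.3090909 , 1.04929156]), np.float64(0.35990744123736446)) [np.float64(161.0)]
both (array([0.56475949, 0.30899964, 1.09118797]), np.float64(0.6265815293508707)) [np.float64(128.0), np.float64(161.0)]
```

View pics/r8.png

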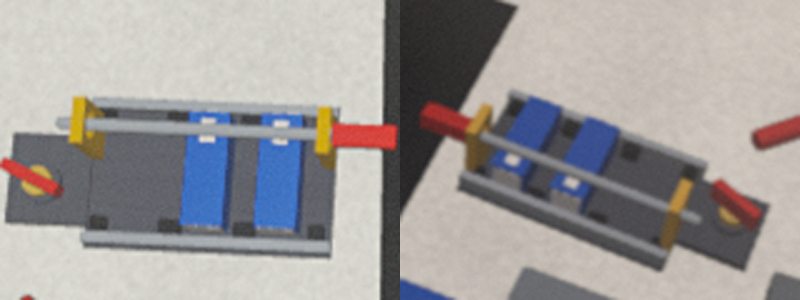

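The rod is home: the handle touches the entry eyelet and the tip sticks out past the second one. The nut is at about (0.566, 0.310) with its wing at yaw 1.09. I'll approach half a turn round, at yaw 4.23, to leave the most travel for turning clockwise.

arm_command(commands=[[[5,22,0],0.14,-0.1],[[5,23,0],0.14,-0.1],[[5,23,0],0.14,-0.1],[[5,23,0],0.14,-0.1],[[5,23,0],0.14,-0.1],[[5,23,0],0.14,-0.1],[[5,23,0],0.14,-0.1],[[5,23,0],0.14,-0.1],[[5,23,0],0.14,-0.1],[[5,23,0],0.14,-0.1],[[6,23,0],0.14,-0.1],[[6,23,0],0.14,-0.1],[[6,23,0],0.14,-0.1],[[6,23,0],0.14,-0.1],[[6,23,0],0.14,-0.1],[[6,23,0],0.14,-0.1],[[5,23,0],0.14,-0.1],[[5,23,0],0.14,-0.1],[[5,23,0],0.14,-0.1],[[5,16,0],0.05,-0.1]])

```text
clock: 33.35
position: [0.5688, 0.3168, 0.1777]
tool_rot: [3.14, 0.001, -2.037]
force: [0.2, -1.4, -0.5]
grip_width: 0.0469
finger_force: 0.0
```

```bash
python3 -c "
from packs import *
s=st(); print(s['qpos'].round(2))"
```

```text
t 33.35 pos [568.8 316.8 177.7] yaw [ 3.140e+00  1.000e-03 -2.037e+00] F [ 0.2 -1.4 -0.5] w 0.0469 ff 0.0 q7 1.53
[-0.01  0.81 -1.    1.54  0.71  1.19  1.53]
```

arm_command(commands=[[[-3,-7,-15],-0.015,-0.1],[[0,0,-30],0,-0.1],[[0,0,-30],0,-0.1],[[0,0,-30],0,-0.1],[[0,0,-20],0,-0.1],[[0,0,0],0,-0.1],[[0,0,0],0,-0.1]])

```text
clock: 34.05
position: [0.5663, 0.3078, 0.0533]
tool_rot: [3.141, 0.001, -2.059]
force: [-0.0, 0.7, 0.3]
grip_width: 0.0468
finger_force: 0.0
```

```bash
python3 - <<'E'
from packs import *
from ov import *
s=st(); C=grab_frame("scene"); cv2.imwrite("pics/n9.png",crop(C,(440,285),100,75,6))
E
```

```text
t 34.05 pos [566.3 307.8  53.3] yaw [ 3.141e+00  1.000e-03 -2.059e+00] F [-0.   0.7  0.3] w 0.0468 ff 0.0 q7 1.43
```

View pics/n9.png

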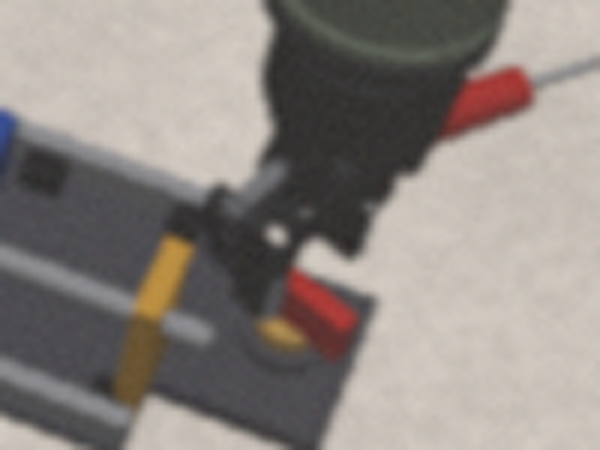

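The fingers straddle the wing. Lowering the last 27 mm and gripping.

arm_command(commands=[[[0,1.5,-10],0.02,-0.1],[[0,0,-10],0,-0.1],[[0,0,-7],0,-0.1],[[0,0,0],0,-0.1],[[0,0,0],0,0.9],[[0,0,0],0,0.9],[[0,0,0],0,0.9],[[0,0,0],0,0.9],[[0,0,0],0,0.9],[[0,0,0],0,0.9],[[0,0,0],0,0.9]], newtons=40)

```text
clock: 35.2
position: [0.5657, 0.3094, 0.0273]
tool_rot: [3.141, 0.001, -2.039]
force: [-10.8, -1.8, 21.2]
grip_width: 0.0114
finger_force: 62.1
```

arm_command(commands=[[[0.5,0,1],0,0.9],[[0,0,0],0,0.9],[[0,0,0],-0.05,0.9],[[0,0,0],-0.1,0.9],[[0,0,0],-0.1,0.9],[[0,0,0],0,0.9]])

```text
clock: 35.8
position: [0.5657, 0.3094, 0.0274]
tool_rot: [3.141, 0.0, -2.292]
force: [-8.2, 1.6, 8.3]
grip_width: 0.0112
finger_force: 58.9
```

```bash
python3 -c "
from packs import *
s=st(); print(s['moment'].round(2))"
```

```text
t 35.8 pos [565.7 309.4  27.4] yaw [ 3.141  0.    -2.292] F [-8.2  1.6  8.3] w 0.0112 ff 58.9 q7 1.19
[ 0.11  1.72 -0.01]
```

arm_command(commands=[[[-0.8,0,0],-0.1,0.9],[[0,0,0],-0.1,0.9],[[0,0,0],-0.1,0.9],[[0,0,0],-0.1,0.9],[[0,0,0],-0.1,0.9],[[0,0,0],-0.1,0.9],[[0,0,0],-0.1,0.9],[[0,0,0],-0.1,0.9],[[0,0,0],-0.1,0.9],[[0,0,0],-0.1,0.9],[[0,0,0],0,0.9]])

```text
clock: 36.9
position: [0.5654, 0.3096, 0.0275]
tool_rot: [3.14, 0.0, 2.991]
force: [-4.4, 1.9, 6.0]
grip_width: 0.0111
finger_force: 44.9
```

```bash
python3 -c "
from packs import *
s=st(); print(s['moment'].round(2))"
```

```text
t 36.9 pos [565.4 309.6  27.5] yaw [3.14  0.    2.991] F [-4.4  1.9  6. ] w 0.0111 ff 44.9 q7 0.31
[ 0.42  1.12 -0.05]
```

arm_command(commands=[[[0,0,0],-0.12,0.9],[[0,0,0],-0.12,0.9],[[0,0,0],-0.12,0.9],[[0,0,0],-0.12,0.9],[[0,0,0],-0.12,0.9],[[0,0,0],-0.12,0.9],[[0,0,0],-0.12,0.9],[[0,0,0],-0.12,0.9],[[0,0,0],-0.12,0.9],[[0,0,0],-0.12,0.9],[[0,0,0],-0.12,0.9],[[0,0,0],-0.12,0.9],[[0,0,0],-0.12,0.9],[[0,0,0],-0.12,0.9],[[0,0,0],-0.12,0.9],[[0,0,0],0,0.9]])

```text
clock: 38.5
position: [0.5656, 0.3099, 0.0275]
tool_rot: [-3.141, -0.002, 1.19]
force: [-3.3, 3.1, 6.0]
grip_width: 0.0111
finger_force: 45.3
```

```bash
python3 -c "
from packs import *
s=st(); print(s['moment'].round(2))"
```

```text
t 38.5 pos [565.6 309.9  27.5] yaw [-3.141e+00 -2.000e-03  1.190e+00] F [-3.3  3.1  6. ] w 0.0111 ff 45.3 q7 -1.15
[ 0.56  0.78 -0.05]
```

arm_command(commands=[[[0,0,0],0,0.4],[[0,0,0],0,0.1],[[0,0,0],0,0.1],[[0,0,0],0,0.1],[[0,0,10],0,0.1],[[0,0,20],0,0.1],[[0,0,25],0,0.1],[[0,0,0],0.14,0.1],[[0,0,0],0.14,0.1],[[0,0,0],0.14,0.1],[[0,0,0],0.14,0.1],[[0,0,0],0.14,0.1],[[0,0,0],0.14,0.1],[[0,0,0],0.14,0.1],[[0,0,0],0.14,0.1],[[0,0,0],0.14,0.1],[[0,0,0],0.14,0.1],[[0,0,0],0.14,0.1],[[0,0,0],0.14,0.1],[[0,0,0],0.14,0.1]])

```text
clock: 40.5
position: [0.5662, 0.3081, 0.0822]
tool_rot: [-3.141, 0.001, 3.019]
force: [-1.1, -0.4, 1.1]
grip_width: 0.0382
finger_force: 0.0
```

arm_command(commands=[[[0,0,0],0.14,0.1],[[0,0,0],0.14,0.1],[[0,0,0],0.14,0.1],[[0,0,0],0.14,0.1],[[0,0,0],0.14,0.1],[[0,0,0],0.14,0.1],[[0,0,0],0.14,0.1],[[0,0,0],0.14,0.1],[[0,0,0],0.14,0.1],[[0,0,0],0.06,0.1],[[0,0,0],0,0.1],[[0,0,0],0,0.1]])

```text
clock: 41.7
position: [0.5662, 0.3081, 0.0819]
tool_rot: [-3.141, -0.0, -1.952]
force: [-0.2, -0.4, 0.3]
grip_width: 0.0381
finger_force: 0.0
```

arm_command(commands=[[[-0.5,1.5,-14],0,0.1],[[0,0,-15],0,0.1],[[0,0,-14],0,0.1],[[0,0,-10],0,0.1],[[0,0,0],0,0.1],[[0,0,0],0,0.1],[[0,0,0],0,0.9],[[0,0,0],0,0.9],[[0,0,0],0,0.9],[[0,0,0],0,0.9],[[0,0,0],0,0.9],[[0,0,0],0,0.9]])

```text
clock: 42.9
position: [0.5657, 0.31, 0.0291]
tool_rot: [-3.141, 0.001, -1.95]
force: [-0.9, -0.6, 6.5]
grip_width: 0.0115
finger_force: 43.2
```

arm_command(commands=[[[0,0,0],-0.06,0.9],[[0,0,0],-0.12,0.9],[[0,0,0],-0.12,0.9],[[0,0,0],-0.12,0.9],[[0,0,0],-0.12,0.9],[[0,0,0],-0.12,0.9],[[0,0,0],-0.12,0.9],[[0,0,0],-0.12,0.9],[[0,0,0],-0.12,0.9],[[0,0,0],-0.12,0.9],[[0,0,0],-0.12,0.9],[[0,0,0],-0.12,0.9],[[0,0,0],-0.12,0.9],[[0,0,0],-0.12,0.9],[[0,0,0],-0.12,0.9],[[0,0,0],-0.12,0.9],[[0,0,0],0,0.9]])

```text
clock: 44.6
position: [0.5658, 0.3096, 0.0291]
tool_rot: [3.141, 0.001, 2.47]
force: [-0.1, -5.0, 7.1]
grip_width: 0.0113
finger_force: 43.5
```

```bash
python3 -c "
from packs import *
s=st(); print(s['moment'].round(2))"
```

```text
t 44.6 pos [565.8 309.6  29.1] yaw [3.141e+00 1.000e-03 2.470e+00] F [-0.1 -5.   7.1] w 0.0113 ff 43.5 q7 -0.12
[-0.8   0.06  0.  ]
```

arm_command(commands=[[[0,0,0],-0.05,0.9],[[0,0,0],-0.05,0.9],[[0,0,0],-0.05,0.9],[[0,0,0],-0.05,0.9],[[0,0,0],0,0.9]])

```text
clock: 45.1
position: [0.5658, 0.3096, 0.0291]
tool_rot: [3.141, 0.001, 2.274]
force: [-1.0, -3.4, 9.1]
grip_width: 0.0113
finger_force: 43.7
```

```bash
python3 -c "
from packs import *
s=st(); print(s['moment'].round(2))"
```

```text
t 45.1 pos [565.8 309.6  29.1] yaw [3.141e+00 1.000e-03 2.274e+00] F [-1.  -3.4  9.1] w 0.0113 ff 43.7 q7 -0.29
[-0.79  0.15 -0.08]
```

arm_command(commands=[[[0,0,0],-0.05,0.9],[[0,0,0],-0.05,0.9],[[0,0,0],0,0.9]])

```text
clock: 45.4
position: [0.5657, 0.3096, 0.0291]
tool_rot: [3.141, 0.001, 2.175]
force: [-1.7, -4.8, 8.9]
grip_width: 0.011
finger_force: 47.0
```

```bash
python3 -c "
from packs import *
s=st(); print(s['moment'].round(2))"
```

```text
t 45.4 pos [565.7 309.6  29.1] yaw [3.141e+00 1.000e-03 2.175e+00] F [-1.7 -4.8  8.9] w 0.011 ff 47.0 q7 -0.37
[-0.9   0.14  0.92]
```

arm_command(commands=[[[0,0,0],-0.03,0.9],[[0,0,0],0,0.9]])

```text
clock: 45.6
position: [0.5658, 0.3096, 0.0291]
tool_rot: [3.141, 0.001, 2.146]
force: [-1.0, -4.0, 9.3]
grip_width: 0.0112
finger_force: 56.7
```

```bash
python3 -c "
from packs import *
s=st(); print(s['moment'].round(2))"
```

```text
t 45.6 pos [565.8 309.6  29.1] yaw [3.141e+00 1.000e-03 2.146e+00] F [-1.  -4.   9.3] w 0.0112 ff 56.7 q7 -0.39
[-0.97  0.2   1.19]
```

The moment rose to 1.2 N m, against 0.05 while turning freely, so the nut is at its stop after about 5.2 rad. Releasing and checking.

arm_command(commands=[[[0,0,0],0,0.5],[[0,0,0],0,0.1],[[0,0,0],0,0.1],[[0,0,0],0,0.1],[[0,0,15],0,0.1],[[0,0,30],0,0.1],[[0,0,40],0,0.1],[[0,0,40],0,0.1],[[0,0,30],0,0.1],[[-15,0,0],-0.05,0.1],[[-15,-30,0],-0.05,0.1],[[-15,-30,0],-0.05,0.1],[[-10,-30,0],-0.05,0.1],[[-10,-30,0],-0.05,0.1],[[0,-30,0],-0.05,0.1],[[0,-30,0],-0.05,0.1],[[0,-30,0],-0.05,0.1],[[0,-30,0],-0.05,0.1],[[0,-30,0],-0.05,0.1],[[0,-30,0],-0.05,0.1]])

```text
clock: 47.6
position: [0.5004, 0.0088, 0.1846]
tool_rot: [3.14, -0.0, 1.592]
force: [0.9, 0.1, -0.1]
grip_width: 0.0385
finger_force: 0.0
```

arm_command(commands=[[[0,-30,0],-0.05,0.1],[[0,-30,0],-0.05,0.1],[[0,-30,0],-0.05,0.1],[[0,-30,0],-0.05,0.1],[[0,-30,0],-0.05,0.1],[[0,-30,0],-0.05,0.1],[[0,0,0],0,0.1],[[0,0,0],0,0.1]])

```text
clock: 48.4
position: [0.5004, -0.1702, 0.1842]
tool_rot: [3.141, -0.0, 1.294]
force: [-0.4, 0.2, 0.1]
grip_width: 0.0387
finger_force: 0.0
```

```bash
python3 - <<'E'
from packs import *
from ov import *
s=st(); T=grab_frame("top"); C=grab_frame("scene")
a=crop(T,(215,218),160,120,5); b=crop(C,(395,275),160,120,5)
cv2.imwrite("pics/f10.png",cv2.resize(np.hstack([a,b]),(800,300)))
P=np.array([.5654,.310,.04]); wide=lambda f:cv2.inRange(hsv(f),(0,110,50),(8,255,255))|cv2.inRange(hsv(f),(172,110,50),(180,255,255))
for f in(T,C): print(fit([(f,near(f,wide(f),P,20))],lambda p:[box(*p,0,0,.027,.053,.06,.012)],(P[0],P[1],2.16),(.006,.006,.3)))
E
```

```text
t 48.4 pos [ 500.4 -170.2  184.2] yaw [ 3.141 -0.     1.294] F [-0.4  0.2  0.1] w 0.0387 ff 0.0 q7 -0.21
(array([0.5664417 , 0.31006652, 2.23849189]), np.float64(0.26352079293255765))
(array([0.56523891, 0.30856787, 2.31380626]), np.float64(0.347564434578863))
```

View pics/f10.png

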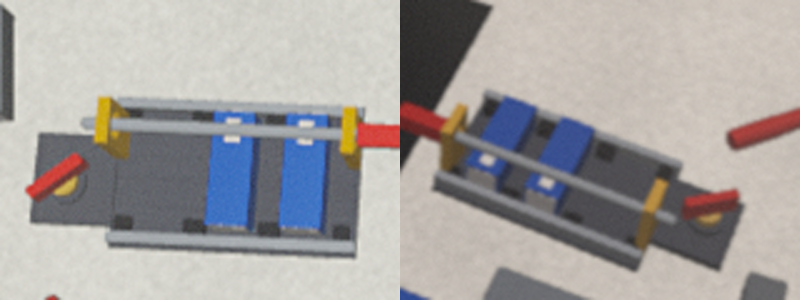

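The final view shows both packs in their lanes, the rod through both eyelets with its handle against the first, and the nut wing at its stop (yaw about 2.24, which matches where the moment rose). Handing in.

```bash
python3 -c "
from workcell import ticket
print(ticket.job_done())"
```

```text
the job is handed in; nothing more can be done
None
```

The job is handed in: both blue packs are in carrier lanes (lane0 and lane1), the locking rod is home through both eyelets, and the wing nut is turned clockwise to its stop; the hand-in returned no verdict.

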